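Serve the bedside crispbread with a spatula

ROBOT

A 6-joint arm with a two-finger parallel gripper is mounted at the origin on the work surface. World frame = base frame: x ahead of the robot, y to its left, z up, the work surface at z = 0. Lengths are in m, angles in rad, forces in N, time in s.
With the tool pointing down it reaches from about 0.25 to 0.775 m from the base axis. Payload 4 kg.
Tool frame: the origin (TCP) lies between the finger pads; the fingertips stand 11 mm ahead of it and the grasp point (between the pads) lies 8 mm behind it (robot.tip_extent is the z of the fingertips in the tool frame, in m); z points along the fingers, y is the line along which they close (so a half turn about z gives the same grasp; the last joint's range is limited). The gripper opens to 94 mm and grips with 3 to 60 N. Pads are 16 mm wide; open, the fingers measure 119 mm over their backs; the gripper's body (75 mm by 177 mm) begins 78 mm behind the grasp point.
Start: joints at [-1.437, 0.087, 1.371, -0, 1.684, -0.103], TCP at [0.129, -0.535, 0.217] pointing down, gripper open.
Joint ranges: [-3.1, 3.1], [-0.76, 2.03], [0.27, 2.55], [-1.08, 4.22], [0.17, 2.65], [-2.57, 2.57]. Speed limits (rad/s): [2.79, 2.79, 3.14, 3.14, 3.14, 3.14].

INTERFACE

Orientations are given as [roll, pitch, yaw] about the fixed x, y, z axes, in that order (R = Rz(yaw) Ry(pitch) Rx(roll)).
In Python, from bench import robot, imaging gives the robot as it stands.
- The arm moves only by the shell command python3 -m pendant 'ROWS'. ROWS is JSON, a list of rows, each a list of 7 numbers: the shift along the world's x, y, z in cm, then the turn, a rotation vector about the world's x, y, z in degrees, then the opening, from 0 (shut) to 1 (fully open). In form: [[dx, dy, dz, ax, ay, az, jaw], ...]. A call has 1 to 8 rows; each row shifts and turns the commanded pose from where the row before left it; what a row does not reach is not made up. A row lasts 1/10 s, in which the tool goes at most 50 mm and 8.59 degrees, less where a joint would pass 70% of its speed; a pose out of reach is approached as far as the arm can. A call is refused whole if a number of a shift passes 5 or a number of a turn 8.59, either way. A call with a gripper value outside its range is refused whole. The fingers move at their own pace and stop on an object; the grip force is fixed at half the most. Time passes only in rows, so rows that do not move let the fingers close. It gives the time, the measured TCP pose, the force, the opening and the grip force at its end, in the units of the state.
- robot.get_obs(): the state, without advancing time (a new reading comes with each control period).
- imaging.snapshot(name): name is "scene" or "top"; returns the picture (420x560x3 uint8, red, green, blue); there is no depth.
- imaging.camera_params(name): a dict with "camera_matrix" (3x3 intrinsics, pixels), "k1" (the pictures are not rectified: a ray, as slopes to the right and down, at radius r is drawn at 1 + k1 r^2 times it, then the intrinsics apply), "R" (3x3) and "t" (3): a world point X has camera coordinates R X + t. Camera axes: x right, y down, z forward; pixel columns grow to the right and rows downward; lengths in m; the calibration is good to about 2 mm. A picture is of the moment at which its call begins. camera_params takes no time and is no camera call.
- robot.close_job(): hands the job in; it is judged then, once.
The state is a dict: "time": time; "joint_positions": joint angles; "qvel": joint speeds; "joint_torque": joint torques, N m; "tool_pos": TCP position; "ee_rot": TCP orientation; "wrist_force": force on the tool from outside, world axes, zero at the start; "wrist_torque": the same for the moment, N m; "width": finger opening in m; "finger_force": force on a finger pad.
Only numpy, scipy, OpenCV 4.12 (cv2) and the standard library are available. Lean on these libraries where they do the work, as an engineer would, in place of code of your own. Each camera call takes 0.05 s, during which the arm holds its last target. There are 200 camera calls.

TASK

Take the spatula from its cork mat, slide its blade under the round crispbread on the white tray and lift it off, then lower it, with the blade going down between the two rails, so that the crispbread lies flat and centred on the wooden stand. Draw the blade out and lay the spatula back on the middle of its cork mat, blade flat. Keep the gripper's fingers off the crispbread and leave the other things on the shelf where they are.

Things in the scene. Friction and masses are not known exactly. Their poses are not given: they have to be found in the camera images.
- spatula: Offset steel spatula, black handle, 255 mm long, 150 g. Flat blade 120 mm long (own x), 56 mm wide (y), 2 mm thick. Origin: centre of the blade's underside; +x to the square front edge (x = +60 mm), z up. Two thin bars rise from the blade's rear (x = -55 mm) to the handle. It rests on its blade on the cork mat, handle in the air, pointing roughly to the robot; it balances near x = -35 mm.
- spatula_grip (a point): Point on the spatula's handle where to grip it, at mid-height, 112 mm behind the blade's centre (x = -112 mm, z = 55 mm). The handle is a straight bar parallel to the blade, flat upright sides, 18 mm wide (y), 24 mm high, from x = -85 to -195 mm. Gripped here with 60 N or more it stays in line under its load.
- spatula_tip (a point): Middle of the blade's front edge, on its underside (x = +60 mm of the spatula).
- crispbread: Round brown crispbread, 120 mm across, 10 mm thick, 60 to 130 g. Origin: centre of its underside, z up. Lower rim bevelled: the underside is 104 mm across, widening to 120 mm at 4 mm height, so a blade edge kept on the tray's floor wedges under it. It lies loose, 28 to 45 mm of bare floor before it; pushed along the tray's +x it slides until the far lip stops it.
- tray: White ceramic tray, fixed to the shelf, 180 mm (own x) by 150 mm (y). Origin: centre of its underside, z up. Flat floor 8 mm above its underside. Far lip at +x: 22 mm high above the underside, inner face at x = +82 mm. Side lips 6 mm thick, 15 mm high. Low near lip at -x (towards the robot), only 12 mm high, inner face at x = -85 mm: a blade must come over it tilted, edge down, to reach the floor.
- stand: Wooden stand, fixed to the shelf, 150 mm (own x) by 112 mm (y). Origin: centre of its underside, z up. Base plate 8 mm thick; two upright rails along x over the full length, each 14 mm thick, tops 45 mm above the underside, 84 mm of free space between them (inner faces at y = +-42 mm). Open at both ends; -x is the end towards the robot.
- mat: Round cork mat, fixed, 140 mm across, 4 mm thick. Origin: centre of its underside (its top is 4 mm higher); the spatula's place.
- bottle_a: Bystander, not to be moved: tall amber screw-top bottle, 48 mm wide; origin: centre of its underside.
- bottle_b: Bystander, not to be moved: squat amber screw-top jar, 52 mm wide; origin: centre of its underside.
- ramekin: Bystander, not to be moved: white ramekin, 84 mm wide; origin: centre of its underside.
- teaspoon: Bystander, not to be moved: steel teaspoon, 140 mm long; origin: centre of its underside.
- thermometer: Bystander, not to be moved: white clinical thermometer, 130 mm long; origin: centre of its underside.
- glasses_case: Bystander, not to be moved: blue glasses case, 150 mm long; origin: centre of its underside.
Mind the look-alikes: they are no part of the job. What is shaped like the tray but turquoise or yellow is not meant. There is more than one size of the crispbread; the one meant has the size given above.

How it is judged:
On the way, in this order (a step that is already met when the one before it is completed fails the run):
1. the crispbread is lifted clear of the tray, lying on the spatula's blade (z of crispbread in the frame of tray above 0.045 m and contact force between spatula and crispbread above 0.2 N and horizontal distance between crispbread and spatula below 0.045 m and angle between crispbread's own z axis and vertical below 0.4 rad), for 0.3 s.
2. the crispbread is set down flat on the stand's two rails with the blade still under it, between the rails (horizontal distance between crispbread and stand below 0.025 m and z of crispbread in the frame of stand between 0.042 and 0.049 m and angle between crispbread's own z axis and vertical below 0.08 rad and horizontal distance between crispbread and spatula below 0.06 m and z of spatula in the frame of stand below 0.0445 m), for 0.05 s.
At the end, for the whole second after the job is handed in: The crispbread lies flat and at rest on both rails of the stand, its centre within 25 mm of the stand's centre; the spatula lies at rest with its blade flat on the cork mat, blade centre within 30 mm of the mat's centre, released and clear of the crispbread (horizontal distance between crispbread and stand below 0.025 m and z of crispbread in the frame of stand between 0.042 and 0.049 m and angle between each of crispbread, spatula's own z axis and vertical below 0.08 rad and linear speed of each of crispbread, spatula below 0.02 m/s and contact force between crispbread and spatula below 0.05 N and horizontal distance between spatula and mat below 0.03 m and z of spatula in the frame of mat between 0.001 and 0.008 m); the robot touches nothing.
It fails at once if the gripper's fingers touch the crispbread (contact force between the fingers and crispbread above 0.5 N).
It fails at once if a bystander is moved by more than 30 mm (distance of any of bottle_a, bottle_b, ramekin, teaspoon, thermometer, glasses_case from where it was at the start of the episode above 0.03 m).
It also fails if it takes over 69 s, if anything falls off the work surface, if the arm or the gripper's body presses on something with over 40 N, if the wrist force passes 120 N, or if a joint passes its speed limit or range.

## Working session

There is one attempt and no reset: what is moved stays moved. The work goes in short steps, Python scripts to look and compute and a shell command to move; the robot and the scene stay as the last step left them, time stands still between calls to the robot, and variables do not carry over. Pictures are saved under pics/ and viewed, at most 10 in all, crops included, and the job is handed in when it is done.

```bash
mkdir -p pics; ls
python3 - <<'E'
from bench import robot, imaging
import cv2
for n in("scene","top"):
    p=imaging.camera_params(n);print(n,p)
    cv2.imwrite(f"pics/{n}0.png",cv2.cvtColor(imaging.snapshot(n),cv2.COLOR_RGB2BGR))
print(robot.get_obs(),robot.tip_extent)
E
```

```text
pics
scene {'camera_matrix': array([[394.51886891,   0.        , 271.92773995],
       [  0.        , 394.51886891, 206.52288699],
       [  0.        ,   0.        ,   1.        ]]), 'k1': -0.08554867053865917, 'R': array([[-0.54195123,  0.84040305,  0.00340373],
       [ 0.6986114 ,  0.45275786, -0.55403288],
       [-0.46715199, -0.29788091, -0.83248783]]), 't': array([ 0.1756508 , -0.33439242,  1.27578743])}
top {'camera_matrix': array([[390.7890829 ,   0.        , 282.91738333],
       [  0.        , 390.7890829 , 208.17427686],
       [  0.        ,   0.        ,   1.        ]]), 'k1': -0.0954601319033129, 'R': array([[ 0.02824971, -0.99955104,  0.00998387],
       [-0.99478478, -0.02909146, -0.09775954],
       [ 0.09800609, -0.00717012, -0.99515998]]), 't': array([0.0580539 , 0.49897559, 1.2105226 ])}
{'time': 0.1, 'joint_positions': array([-1.43712356e+00,  8.78944185e-02,  1.37207987e+00,  1.45059866e-05,
        1.68362241e+00, -1.03100150e-01]), 'qvel': array([ 1.46522123e-03, -2.78432190e-03, -1.26072953e-03, -3.76166097e-05,
        6.73903557e-04,  3.06814690e-04]), 'joint_torque': array([ 3.09736490e-03, -3.41250801e+01, -3.03303158e+01,  7.19985645e-02,
        3.04006319e-02, -1.01767328e-04]), 'tool_pos': array([ 0.12894861, -0.53418387,  0.21542573]), 'ee_rot': array([-3.13960073e+00, -2.20591781e-04,  2.36774311e-01]), 'wrist_force': array([0.96301794, 0.04766673, 0.04305007]), 'wrist_torque': array([0.02452184, 0.02690758, 0.02512103]), 'finger_force': 0.0, 'width': 0.09431913347258587} 0.011
```

View pics/top0.png

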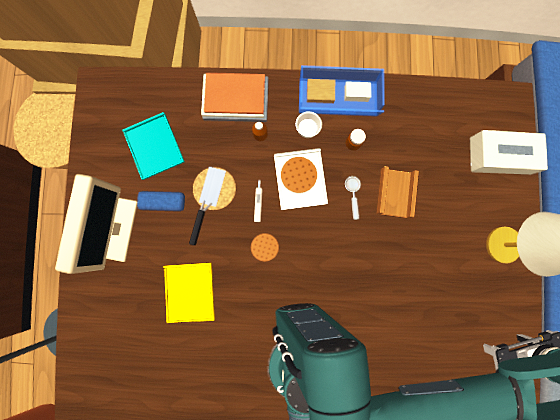

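View pics/scene0.png

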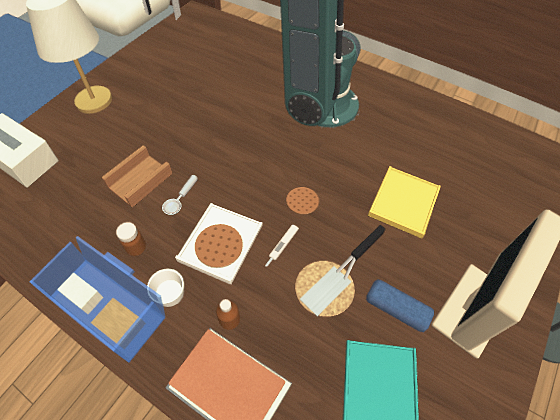

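The top view shows these look-alikes:
- **Crispbreads:** the large round one is at (299,174) on the white tray, and a smaller one is at (264,247) on the bare table.
- **Trays:** white at (302,180), turquoise at (153,145), yellow at (189,293).

My choice is the white tray with the large crispbread. The stand is at (398,190), the mat at (214,188) and the spatula handle at (196,225). I'll check this in close crops.

```bash
cat > h.py <<'E'
import numpy as np, cv2
from bench import robot, imaging
P={n:imaging.camera_params(n) for n in("scene","top")}
def proj(n,X):
    p=P[n];r,_=cv2.Rodrigues(p["R"])
    return cv2.projectPoints(np.float64(X).reshape(-1,1,3),r,p["t"],p["camera_matrix"],np.array([p["k1"],0,0,0.]))[0][:,0]
def ray(n,uv,z):
    p=P[n];q=cv2.undistortPoints(np.float64(uv).reshape(-1,1,2),p["camera_matrix"],np.array([p["k1"],0,0,0.]))[:,0]
    d=np.c_[q,np.ones(len(q))]@p["R"];c=-p["R"].T@p["t"]
    return c+d*((z-c[2])/d[:,2])[:,None]
def crop(n,x0,y0,w,h,k,out,img=None):
    im=cv2.cvtColor(imaging.snapshot(n),cv2.COLOR_RGB2BGR) if img is None else img
    c=cv2.resize(im[y0:y0+h,x0:x0+w],None,fx=k,fy=k,interpolation=cv2.INTER_CUBIC)
    for u in range((x0+9)//10*10,x0+w,10):
        cv2.line(c,((u-x0)*k,0),((u-x0)*k,6 if u%50 else 14),(0,255,0),1)
        if u%20==0: cv2.putText(c,str(u),((u-x0)*k,24),0,.35,(0,255,0),1)
    for v in range((y0+9)//10*10,y0+h,10):
        cv2.line(c,(0,(v-y0)*k),(6,(v-y0)*k),(0,255,0),1)
        if v%20==0: cv2.putText(c,str(v),(8,(v-y0)*k+4),0,.35,(0,255,0),1)
    cv2.imwrite("pics/"+out,c)
E
python3 - <<'E'
from h import *
crop("top",180,140,250,115,3,"t1.png",cv2.imread("pics/top0.png"))
crop("scene",95,140,300,185,2,"s1.png",cv2.imread("pics/scene0.png"))
for n,u in(("top",[[299,174],[264,247],[302,180],[214,188],[398,190],[196,225]]),("scene",[[219,246],[303,200],[219,246],[325,288],[137,176],[367,242]])): print(ray(n,u,0.02).round(3).tolist())
E
```

```text
[[0.609, 0.024, 0.02], [0.373, 0.128, 0.02], [0.59, 0.014, 0.02], [0.556, 0.294, 0.02], [0.567, -0.297, 0.02], [0.436, 0.346, 0.02]]
[[0.612, 0.032, 0.02], [0.382, 0.135, 0.02], [0.612, 0.032, 0.02], [0.567, 0.302, 0.02], [0.562, -0.292, 0.02], [0.405, 0.332, 0.02]]
```

View pics/t1.png

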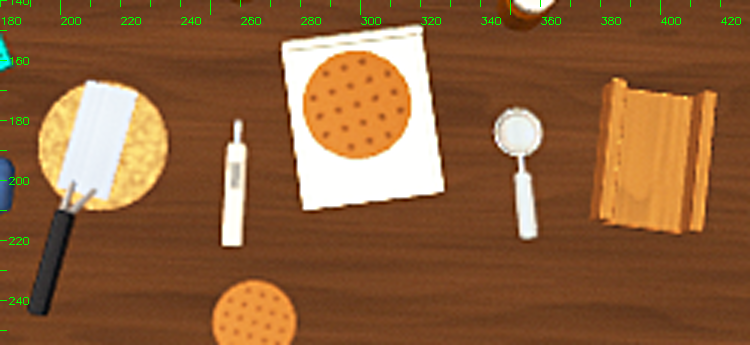

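View pics/s1.png

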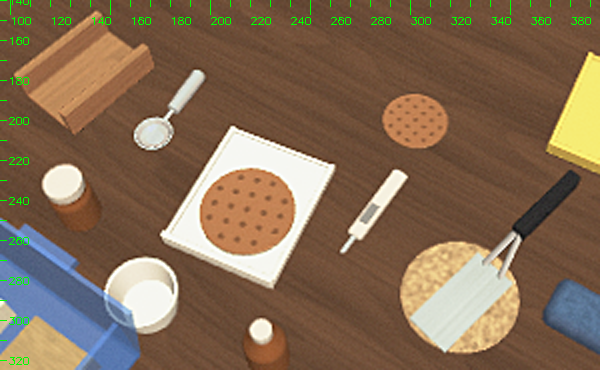

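```bash
cat > fit.py <<'E'
from h import *
from scipy.optimize import least_squares
def bread(n,img,x0,y0,x1,y1):
    hsv=cv2.cvtColor(img,cv2.COLOR_BGR2HSV)[y0:y1,x0:x1]
    m=(hsv[...,1]>90).astype(np.uint8)
    m=cv2.morphologyEx(m,cv2.MORPH_CLOSE,np.ones((3,3)))
    k,l,s,c=cv2.connectedComponentsWithStats(m); i=1+s[1:,4].argmax()
    return c[i]+[x0,y0], s[i]
def fit(name,pts,g):
    def f(p):
        c,s=np.cos(p[2]),np.sin(p[2]); r=[]
        for n,u,v,X in pts:
            W=[p[0]+c*X[0]-s*X[1],p[1]+s*X[0]+c*X[1],X[2]]
            r+=list(proj(n,[W])[0]-[u,v])
        return np.array(r)
    o=least_squares(f,g); print(name,o.x.round(4),np.degrees(o.x[2]).round(1)); print(f(o.x).round(1).reshape(-1,2).tolist())
if __name__=="__main__":
    T,S="top","scene"
    a,b=.09,.075
    fit("tray",[(T,274,154,(a,b,.022)),(T,320.3,149,(a,-b,.022)),(T,328,203.3,(-a,-b,.012)),(T,281,210,(-a,b,.012)),
     (S,211.5,203.5,(-a,-b,.012)),(S,262,223,(-a,b,.012)),(S,231.5,280,(a,b,.022)),(S,176.5,256.5,(a,-b,.022))],[.59,.02,0])
    fit("spat",[(T,209,166.7,(.06,.028,.006)),(T,225.7,171,(.06,-.028,.006)),(T,199.3,202.3,(-.06,.028,.006)),(T,215.7,206.7,(-.06,-.028,.006)),(T,192.7,244.3,(-.195,0,.071)),
     (S,300,301,(.06,-.028,.006)),(S,317.5,315.5,(.06,.028,.006)),(S,336,266,(-.06,-.028,.006)),(S,352,283,(-.06,.028,.006)),(S,381.5,228,(-.195,0,.071))],[.56,.3,0])
    fit("stand",[(T,384,166,(.075,.056,.045)),(T,418.7,171.7,(.075,-.056,.045)),(T,414.3,217.7,(-.075,-.056,.045)),(S,131.5,206.5,(.075,.056,0)),(S,171.5,173.5,(-.075,.056,0))],[.56,-.3,0])
    for n,c in((T,(214.3,188.7)),(S,(324.75,288.5))): print("mat",ray(n,[c],.004))
    for n,r in((T,(276,152,325,200)),(S,(185,220,250,272))):
        c,s=bread(n,cv2.imread(f"pics/{n}0.png"),*r); print("bread",c,s,ray(n,[c],.0165))
    print("small",ray(T,[[250,247],[278.5,247]],.01))
E
python3 fit.py
```

```text
tray [0.5934 0.0203 0.1621] 9.3
[[-0.9, 0.4], [-1.1, -0.6], [-1.1, 0.4], [-0.5, -0.1], [-0.5, -1.1], [0.5, -1.2], [-0.9, 0.1], [-1.4, 0.1]]
spat [ 0.5653  0.3052 -0.221 ] -12.7
[[-1.0, -0.9], [-1.1, -1.0], [-1.2, -0.9], [-0.9, -1.0], [-1.9, -0.1], [-0.5, -1.7], [0.0, 0.7], [-2.5, -0.0], [-0.6, -1.7], [1.2, -2.4]]
stand [ 0.5585 -0.2935 -0.1143] -6.5
[[0.7, -0.2], [0.3, -0.7], [-0.2, -0.2], [0.1, 0.3], [1.0, -0.6]]
mat [[0.55581764 0.29568337 0.004     ]]
mat [[0.56204697 0.30081955 0.004     ]]
bread [298.58857696 174.41916747] [   5    5   36   36 1033] [[0.60817381 0.02509879 0.0165    ]]
bread [218.30325353 245.32965009] [  10    4   48   44 1629] [[0.61055276 0.02761424 0.0165    ]]
small [[0.37192746 0.17300141 0.01      ]
 [0.37455861 0.08276465 0.01      ]]
```

The crop confirms the choice: the crispbread at (299,174) is about 120 mm across, while the one at (264,247) is about 90 mm. The white tray holds the right one. I'll move above the spatula handle with the wrist flipped for joint range.

```bash
R='[1.7,4.3,0,0,0,7.69,1]'
python3 -m pendant '[[1.7,4.3,0,0,0,7.69,1],[1.7,4.3,0,0,0,7.69,1],[1.7,4.3,0,0,0,7.69,1],[1.7,4.3,0,0,0,7.69,1],[1.7,4.3,0,0,0,7.69,1],[1.7,4.3,0,0,0,7.69,1],[1.7,4.3,0,0,0,7.69,1],[1.7,4.3,0,0,0,7.69,1]]'
python3 -m pendant '[[1.7,4.3,0,0,0,7.69,1],[1.7,4.3,0,0,0,7.69,1],[1.7,4.3,0,0,0,7.69,1],[1.7,4.3,0,0,0,7.69,1],[1.7,4.3,0,0,0,7.69,1],[1.7,4.3,0,0,0,7.69,1],[1.7,4.3,0,0,0,7.69,1],[1.7,4.3,0,0,0,7.69,1]]'
python3 -m pendant '[[1.7,4.3,0,0,0,7.69,1],[1.7,4.3,0,0,0,7.69,1],[1.7,4.3,0,0,0,7.69,1],[1.7,4.3,0,0,0,7.69,1],[0,0,0,0,0,0,1]]'
python3 -c "
from bench import robot;print(robot.get_obs()['joint_positions'])"
```

```text
time: 0.9
tool_pos: [0.265, -0.1888, 0.2161]
ee_rot: [3.141, -0.0, 1.315]
wrist_force: [1.1, 0.9, -0.1]
width: 0.0939
finger_force: 0.0
time: 1.7
tool_pos: [0.401, 0.1554, 0.2162]
ee_rot: [-3.141, 0.0, 2.391]
wrist_force: [1.0, -0.4, 0.6]
width: 0.0938
finger_force: 0.0
time: 2.2
tool_pos: [0.4693, 0.3293, 0.213]
ee_rot: [-3.14, -0.004, 2.927]
wrist_force: [0.8, -1.2, -0.2]
width: 0.0944
finger_force: 0.0
[ 5.12081976e-01  1.42857108e-01  1.31630256e+00  1.48305542e-03
  1.68653224e+00 -8.44112747e-01]
```

```bash
python3 -m pendant '[[-0.1,-0.15,-3,0,0,-0.4,1],[0,0,-3,0,0,0,1],[0,0,-3,0,0,0,1],[0,0,-3,0,0,0,1],[0,0,-2.5,0,0,0,1],[0,0,-1.9,0,0,0,1],[0,0,0,0,0,0,1],[0,0,0,0,0,0,1]]'
python3 - <<'E'
from h import *
crop("top",150,140,120,120,5,"t2.png")
E
```

```text
time: 3.0
tool_pos: [0.4678, 0.3232, 0.0527]
ee_rot: [-3.141, -0.0, 2.913]
wrist_force: [0.5, 1.3, -0.4]
width: 0.0935
finger_force: 0.0
```

View pics/t2.png

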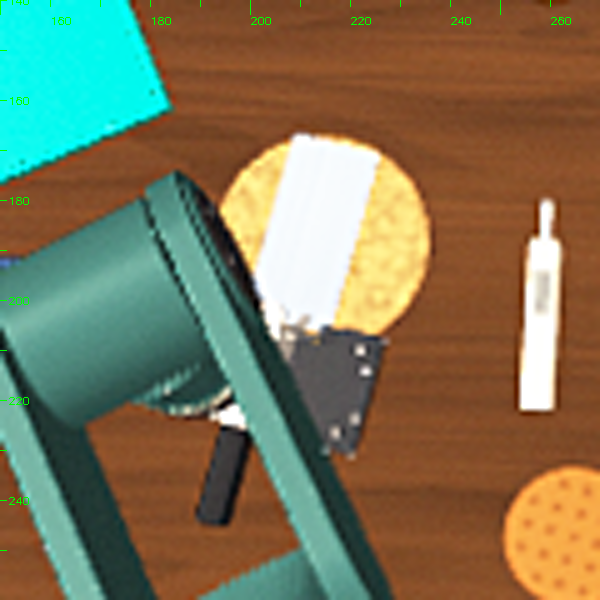

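The gripper straddles the handle, whose free end is at (193,244). The blade lies undisturbed on the mat at (214,185). I'll close the fingers and test-lift.

```bash
python3 -m pendant '[[0,0,-0.1,0,0,0,0],[0,0,0,0,0,0,0],[0,0,0,0,0,0,0],[0,0,0,0,0,0,0],[0,0,0,0,0,0,0],[0,0,0,0,0,0,0],[0,0,0,0,0,0,0],[0,0,0,0,0,0,0]]'
python3 -m pendant '[[0,0,0,0,0,0,0],[0,0,0.5,0,0,0,0],[0,0,1,0,0,0,0],[0,0,2,0,0,0,0],[0,0,2,0,0,0,0],[0,0,2,0,0,0,0],[0,0,2,0,0,0,0],[0,0,0,0,0,0,0]]'
python3 - <<'E'
from h import *
crop("scene",270,120,150,150,4,"s2.png")
o=robot.get_obs();print(o['tool_pos'],o['ee_rot'],o['wrist_force'],o['wrist_torque'])
E
```

```text
time: 3.85
tool_pos: [0.468, 0.3238, 0.0515]
ee_rot: [3.142, -0.0, 2.914]
wrist_force: [0.1, 0.5, 0.1]
width: 0.0336
finger_force: 0.0
time: 4.65
tool_pos: [0.4698, 0.3249, 0.1509]
ee_rot: [3.136, 0.006, 2.914]
wrist_force: [-0.4, -0.3, 0.2]
width: 0.0176
finger_force: 29.9
[0.46897132 0.32436094 0.14864957] [3.13865482e+00 3.11837337e-03 2.91412852e+00] [-0.76158181  0.19067816 -1.05610598] [ 0.03493902 -0.06012317 -0.04057939]
```

View pics/s2.png

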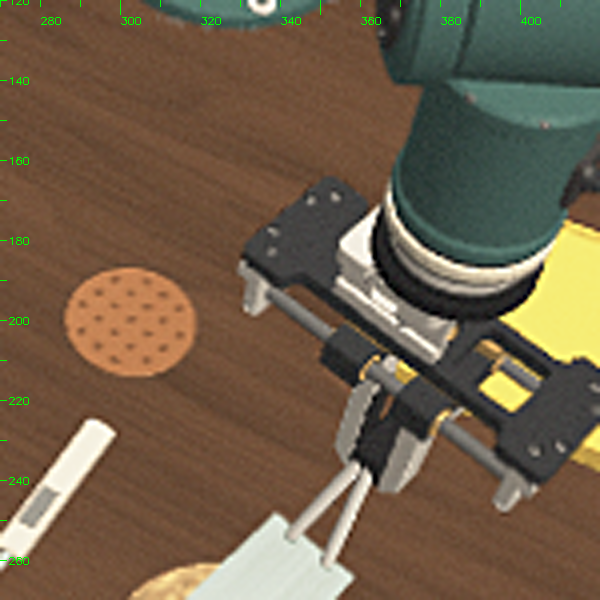

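The spatula is gripped at the front of the handle (365,225) and lifted, with the blade cut off at the bottom of the crop. Next I'll compare the blade's corners in both views with a level model to check for droop.

```bash
cat > bl.py <<'E'
from h import *
import sys
# overlay blade model predicted from tool pose: grip offset g along handle, droop angle
def blade(o,g=.098,droop=0.,dz=.055):
    from scipy.spatial.transform import Rotation as Rn
    R=Rn.from_euler('xyz',o['ee_rot']).as_matrix()
    ex=-R[:,0];ez=-R[:,2];ey=np.cross(ez,ex)
    G=o['tool_pos']+.008*ez
    c,s=np.cos(droop),np.sin(droop)
    fx=c*ex-s*ez; fz=s*ex+c*ez
    O=G+g*fx-dz*fz
    return O,fx,ey,fz
def corners(b,z=.002):
    O,x,y,zz=b
    return np.array([O+a*.06*x+c*.028*y+z*zz for a,c in((1,1),(1,-1),(-1,-1),(-1,1))])
if __name__=="__main__":
    o=robot.get_obs();tiles=[]
    for n in("top","scene"):
        im=cv2.cvtColor(imaging.snapshot(n),cv2.COLOR_RGB2BGR)
        b=blade(o); q=proj(n,corners(b)); c=q.mean(0).astype(int)
        x0,y0=c-[45,50]; k=4; x0=max(x0,0);y0=max(y0,0)
        t=cv2.resize(im[y0:y0+100,x0:x0+95],None,fx=k,fy=k,interpolation=cv2.INTER_CUBIC)
        for d,col in((0,(0,255,0)),(.1,(0,0,255))):
            q=proj(n,corners(blade(o,droop=d)))
            cv2.polylines(t,[((q-[x0,y0]+.5)*k).astype(int)],True,col,1)
        print(n,x0,y0); tiles.append(t)
    h=min(t.shape[0] for t in tiles)
    cv2.imwrite("pics/"+sys.argv[1],np.hstack([t[:h] for t in tiles]))
    print(blade(o)[0],o['tool_pos'],o['ee_rot'])
E
python3 bl.py b1.png
```

```text
top 161 130
scene 284 222
[0.56462043 0.30236277 0.1019556 ] [0.46897132 0.32436094 0.14864957] [3.13865482e+00 3.11837337e-03 2.91412852e+00]
```

View pics/b1.png

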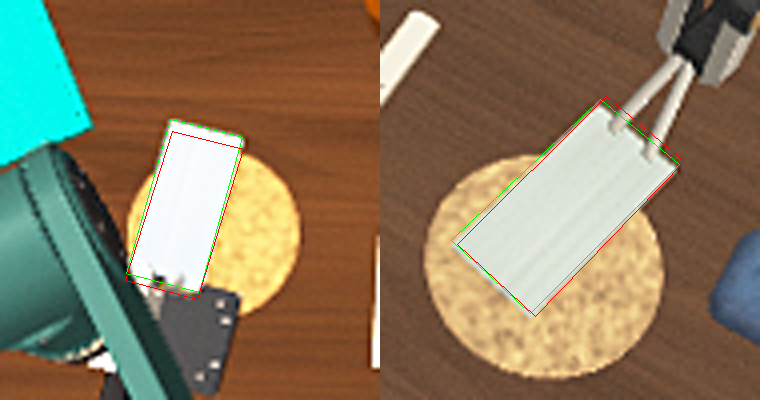

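Green (zero droop) matches the blade edges in both views, so the spatula is level and sits as modelled. Now I'll work out the waypoints for the tray.

```bash
cat > wp.py <<'E'
import numpy as np
from scipy.spatial.transform import Rotation as Rn
from bench import robot
def pose(org,yaw,xt,yl,ztip,th):
    "tip at xt,yl in the frame (org,yaw), world height ztip, tilt th deg nose down -> TCP pos, R"
    B=Rn.from_euler('z',yaw,degrees=True)*Rn.from_euler('y',th,degrees=True)
    Z=Rn.from_euler('z',yaw,degrees=True)
    p=np.r_[org,0]+Z.apply([xt,yl,0])+[0,0,ztip]+B.apply([-.158,0,.047])
    T=B*Rn.from_matrix(np.array([[-1,0,0],[0,1,0],[0,0,-1.]]))
    return p,T
def plan(ws,cur=None):
    if cur is None:
        o=robot.get_obs();cur=(o['tool_pos'],Rn.from_euler('xyz',o['ee_rot']))
        print("now",o['tool_pos'].round(4),o['ee_rot'].round(4),o['wrist_force'].round(1))
    for w in ws:
        n=pose(*w); d=(n[0]-cur[0])*100; a=np.degrees((n[1]*cur[1].inv()).as_rotvec())
        print(w[2:],'pos',n[0].round(4),'d cm',d.round(2),'rot',a.round(2)); cur=n
TRAY=((.592,.0195),9.3); STAND=((.557,-.294),-6.5)
E
python3 - <<'E'
from wp import *
plan([(*TRAY,-.056,.004,.07,0),(*TRAY,-.056,.004,.07,12),(*TRAY,-.056,.004,.012,12),(*TRAY,-.056,.004,.008,12),(*TRAY,-.02,.004,.008,8),(*TRAY,.03,.004,.008,4),(*TRAY,.079,.004,.008,1)])
E
```

```text
now [0.4675 0.3236 0.1457] [-3.1408e+00 -1.1000e-03  2.9141e+00] [-0.7  0.1 -1.4]
(-0.056, 0.004, 0.07, 0) pos [ 0.3802 -0.0111  0.117 ] d cm [ -8.74 -33.47  -2.87] rot [ 0.05 -0.06 22.33]
(-0.056, 0.004, 0.07, 12) pos [ 0.3932 -0.009   0.1488] d cm [1.31 0.21 3.18] rot [-1.94 11.84 -0.  ]
(-0.056, 0.004, 0.012, 12) pos [ 0.3932 -0.009   0.0908] d cm [ 0.   0.  -5.8] rot [0. 0. 0.]
(-0.056, 0.004, 0.008, 12) pos [ 0.3932 -0.009   0.0868] d cm [ 0.   0.  -0.4] rot [0. 0. 0.]
(-0.02, 0.004, 0.008, 8) pos [ 0.4237 -0.004   0.0765] d cm [ 3.04  0.5  -1.03] rot [ 0.65 -3.95 -0.  ]
(0.03, 0.004, 0.008, 4) pos [0.4687 0.0034 0.0659] d cm [ 4.5   0.74 -1.06] rot [ 0.65 -3.95  0.  ]
(0.079, 0.004, 0.008, 1) pos [0.5142 0.0108 0.0578] d cm [ 4.56  0.75 -0.82] rot [ 0.48 -2.96  0.  ]
```

```bash
python3 -m pendant '[[-0.52,-2,0,0,0,2.48,0],[-1.04,-4,0,0,0,2.48,0],[-1.12,-4.3,0,0,0,2.48,0],[-1.12,-4.3,0,0,0,2.48,0],[-1.12,-4.3,0,0,0,2.48,0],[-1.12,-4.3,0,0,0,2.48,0],[-1.12,-4.3,0,0,0,2.48,0],[-0.78,-3,0,0,0,2.48,0]]'
python3 -m pendant '[[-0.8,-2.97,0,0,0,2.49,0],[0.43,0.07,0.1,-0.65,3.95,0,0],[0.43,0.07,0.1,-0.65,3.95,0,0],[0.43,0.07,0.1,-0.65,3.95,0,0],[0,0,0,0,0,0,0],[0,0,0,0,0,0,0]]'
python3 - <<'E'
from wp import *
plan([(*TRAY,-.056,.004,.07,12),(*TRAY,-.056,.004,.014,12)])
E
python3 bl.py b2.png
```

```text
time: 5.6
tool_pos: [0.3866, 0.0168, 0.1448]
ee_rot: [-3.141, -0.003, -3.022]
wrist_force: [1.2, -0.3, -1.9]
width: 0.0179
finger_force: 29.9
time: 6.2
tool_pos: [0.3928, -0.0086, 0.1481]
ee_rot: [3.141, -0.212, -2.979]
wrist_force: [0.4, -0.5, -0.9]
width: 0.0174
finger_force: 30.0
now [ 0.3928 -0.0086  0.1481] [ 3.1408 -0.2119 -2.9788] [ 0.4 -0.5 -0.9]
(-0.056, 0.004, 0.07, 12) pos [ 0.3932 -0.009   0.1488] d cm [ 0.04 -0.04  0.07] rot [-0.02 -0.14 -0.02]
(-0.056, 0.004, 0.014, 12) pos [ 0.3932 -0.009   0.0928] d cm [ 0.   0.  -5.6] rot [0. 0. 0.]
top 260 163
scene 195 139
[0.47762509 0.0053431  0.08158264] [ 0.39284159 -0.00862193  0.1481389 ] [ 3.14076415 -0.21185787 -2.97879767]
```

View pics/b2.png

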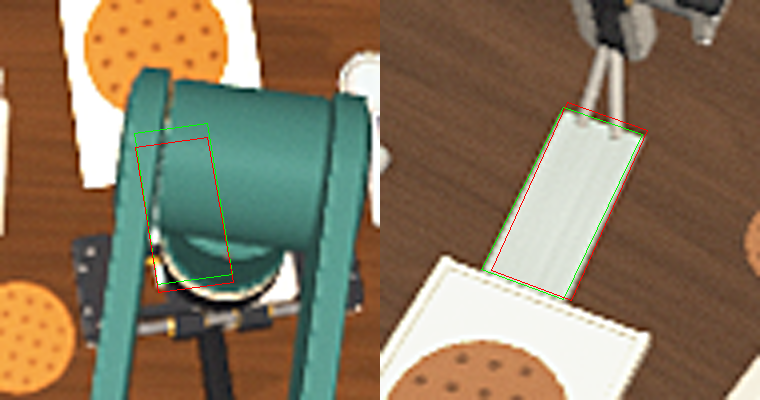

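Green still fits the blade in the scene view. The blade lines up with the tray's axis and points at the crispbread. I'll descend to feel the floor.

```bash
python3 -m pendant '[[0,0,-2,0,0,0,0],[0,0,-2,0,0,0,0],[0,0,-1.4,0,0,0,0],[0,0,0,0,0,0,0],[0,0,0,0,0,0,0]]'
for i in 1 2 3; do python3 -m pendant '[[0,0,-0.2,0,0,0,0],[0,0,0,0,0,0,0]]' | egrep 'pos|wrist_f'; done
python3 -c "
from bench import robot;o=robot.get_obs();print(o['wrist_force'],o['wrist_torque'])"
```

```text
time: 6.8
tool_pos: [0.3933, -0.0088, 0.0959]
ee_rot: [-3.141, -0.209, -2.979]
wrist_force: [-0.3, 0.4, -1.5]
width: 0.0182
finger_force: 30.0
tool_pos: [0.394, -0.0088, 0.0942]
wrist_force: [0.3, 0.5, -1.5]
tool_pos: [0.3936, -0.0088, 0.0915]
wrist_force: [-0.0, -0.3, -1.6]
tool_pos: [0.3936, -0.0089, 0.0899]
wrist_force: [-1.6, 0.5, 2.3]
[-1.62334526  0.50130956  2.34917346] [ 0.04170622 -0.1326423   0.01394052]
```

```bash
python3 -m pendant '[[0.5,0.08,-0.12,0.11,-0.66,0,0],[0.5,0.08,-0.17,0.11,-0.66,0,0],[0,0,0,0,0,0,0]]' | egrep 'pos|rot|wrist_f'
python3 -m pendant '[[0.5,0.08,-0.17,0.11,-0.66,0,0],[0.5,0.08,-0.17,0.11,-0.66,0,0],[0,0,0,0,0,0,0]]' | egrep 'pos|rot|wrist_f'
python3 -m pendant '[[0.5,0.08,-0.17,0.11,-0.66,0,0],[0.5,0.08,-0.17,0.11,-0.66,0,0],[0,0,0,0,0,0,0]]' | egrep 'pos|rot|wrist_f'
python3 - <<'E'
from wp import *
plan([(*TRAY,-.02,.004,.010,8),(*TRAY,0,.004,.010,6.5)])
E
```

```text
tool_pos: [0.4044, -0.0071, 0.0865]
ee_rot: [-3.142, -0.184, -2.979]
wrist_force: [0.9, -0.0, 0.1]
tool_pos: [0.414, -0.0055, 0.0831]
ee_rot: [3.142, -0.162, -2.979]
wrist_force: [-0.4, -0.7, 1.3]
tool_pos: [0.4241, -0.0039, 0.0796]
ee_rot: [3.141, -0.138, -2.979]
wrist_force: [-1.4, -0.4, 0.6]
now [ 0.4241 -0.0039  0.0796] [ 3.1414 -0.1381 -2.9793] [-1.4 -0.4  0.6]
(-0.02, 0.004, 0.01, 8) pos [ 0.4237 -0.004   0.0785] d cm [-0.05 -0.01 -0.1 ] rot [-0.02  0.08 -0.  ]
(0, 0.004, 0.01, 6.5) pos [ 0.4417 -0.0011  0.0746] d cm [ 1.8   0.3  -0.39] rot [ 0.24 -1.48  0.  ]
```

```bash
python3 bl.py b3.png
```

```text
top 257 153
scene 190 163
[0.51352652 0.01078113 0.01951323] [ 0.42412464 -0.00386976  0.07956034] [ 3.14141606 -0.13814149 -2.97925137]
```

View pics/b3.png

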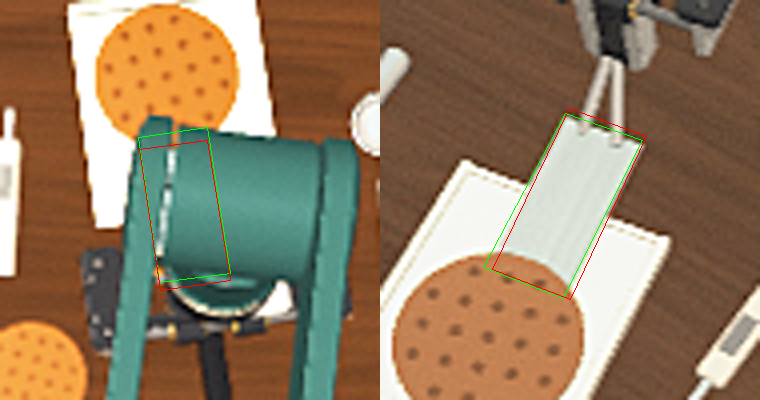

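The blade tip is hidden under the crispbread's near edge at scene-crop (528,283). The blade's midline runs on through the crispbread's centre, so I'll carry on sliding in.

```bash
python3 - <<'E'
from wp import *
plan([(*TRAY,0,.004,.010,6.5),(*TRAY,.03,.004,.010,4),(*TRAY,.06,.004,.0095,2),(*TRAY,.08,.004,.0095,1)])
E
python3 -m pendant '[[0.6,0.1,-0.16,0.08,-0.49,0,0],[0.6,0.1,-0.16,0.08,-0.49,0,0],[0.6,0.1,-0.16,0.08,-0.49,0,0],[0,0,0,0,0,0,0]]' | egrep 'pos|rot|wrist_f'
python3 -m pendant '[[0.55,0.09,-0.13,0.08,-0.49,0,0],[0.55,0.09,-0.13,0.08,-0.49,0,0],[0.55,0.09,-0.13,0.08,-0.49,0,0],[0,0,0,0,0,0,0]]' | egrep 'pos|rot|wrist_f'
```

```text
now [ 0.4242 -0.0039  0.0797] [ 3.1414 -0.138  -2.9793] [ 0.   0.1 -0.5]
(0, 0.004, 0.01, 6.5) pos [ 0.4417 -0.0011  0.0746] d cm [ 1.75  0.28 -0.51] rot [ 0.22 -1.39  0.  ]
(0.03, 0.004, 0.01, 4) pos [0.4687 0.0034 0.0679] d cm [ 2.7   0.44 -0.67] rot [ 0.4  -2.47 -0.  ]
(0.06, 0.004, 0.0095, 2) pos [0.4964 0.0079 0.062 ] d cm [ 2.77  0.45 -0.59] rot [ 0.32 -1.97  0.  ]
(0.08, 0.004, 0.0095, 1) pos [0.5152 0.011  0.0593] d cm [ 1.89  0.31 -0.27] rot [ 0.16 -0.99  0.  ]
tool_pos: [0.4427, -0.0008, 0.075]
ee_rot: [-3.142, -0.111, -2.979]
wrist_force: [-0.3, -0.6, 1.1]
tool_pos: [0.459, 0.0019, 0.071]
ee_rot: [3.141, -0.085, -2.979]
wrist_force: [0.0, 0.6, 0.9]
```

```bash
python3 -m pendant '[[0.5,0.08,-0.13,0.07,-0.4,0,0],[0.5,0.08,-0.13,0.07,-0.4,0,0],[0.5,0.08,-0.13,0.07,-0.4,0,0],[0,0,0,0,0,0,0]]' | egrep 'pos|rot|wrist_f'
python3 -m pendant '[[0.55,0.09,-0.12,0.06,-0.38,0,0],[0.55,0.09,-0.12,0.06,-0.38,0,0],[0.55,0.09,-0.12,0.06,-0.38,0,0],[0.55,0.09,-0.12,0.06,-0.38,0,0],[0,0,0,0,0,0,0]]' | egrep 'pos|rot|wrist_f'
python3 - <<'E'
from wp import *
plan([(*TRAY,.08,.004,.0095,1)])
E
python3 bl.py b4.png
```

```text
tool_pos: [0.4739, 0.0043, 0.067]
ee_rot: [3.141, -0.065, -2.979]
wrist_force: [0.4, 0.7, 0.7]
tool_pos: [0.4952, 0.0078, 0.062]
ee_rot: [3.141, -0.04, -2.979]
wrist_force: [-2.6, -0.2, 1.4]
now [0.4952 0.0078 0.062 ] [ 3.1412 -0.0397 -2.9793] [-2.6 -0.2  1.4]
(0.08, 0.004, 0.0095, 1) pos [0.5152 0.011  0.0593] d cm [ 2.    0.32 -0.28] rot [ 0.19 -1.26 -0.  ]
top 253 130
scene 176 189
[0.58999037 0.02335257 0.01120072] [0.49519652 0.00781024 0.06204914] [ 3.14123753 -0.03965706 -2.97925317]
```

View pics/b4.png

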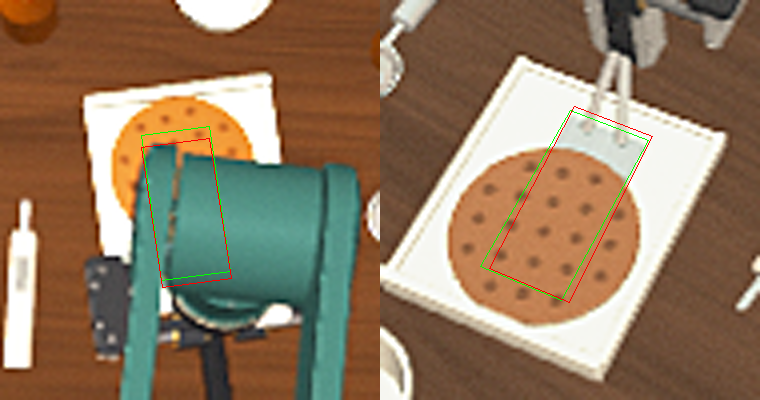

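The blade is well under the crispbread: blade centre at crop (568,203), crispbread centre at (544,237). That was my last permitted picture, so I'll rely on numbers from here.

```bash
python3 -m pendant '[[0.5,0.08,-0.1,0.05,-0.31,0,0],[0.5,0.08,-0.07,0.05,-0.31,0,0],[0,0,0,0,0,0,0]]' | egrep 'pos|rot|wrist_f'
python3 -m pendant '[[0.45,0.07,-0.05,0.05,-0.31,0,0],[0.45,0.07,-0.05,0.05,-0.31,0,0],[0,0,0,0,0,0,0]]' | egrep 'pos|rot|wrist_f'
cat > br.py <<'E'
from fit import bread
from h import *
from bl import blade
o=robot.get_obs();b=blade(o)
im=cv2.cvtColor(imaging.snapshot("scene"),cv2.COLOR_RGB2BGR)
def find(z):
    q=proj("scene",[[b[0][0],b[0][1],z]])[0].astype(int)
    c,s=bread("scene",im,*np.maximum(q-40,0),*(q+40)); return c,s
import sys
z=float(sys.argv[1]) if len(sys.argv)>1 else b[0][2]+.002+.0085
h=cv2.cvtColor(im,cv2.COLOR_BGR2HSV); q=proj("scene",[[*b[0][:2],z]])[0].astype(int)
m=((h[...,1]>95)&(h[...,2]>105)&(h[...,0]<14)).astype(np.uint8); 
k=np.zeros_like(m);cv2.circle(k,tuple(int(v) for v in q),50,1,-1);m&=k
m=cv2.morphologyEx(cv2.morphologyEx(m,cv2.MORPH_CLOSE,np.ones((5,5))),cv2.MORPH_OPEN,np.ones((5,5)))
n,l,s,c=cv2.connectedComponentsWithStats(m);i=1+s[1:,4].argmax()
W=ray("scene",[c[i]],z)[0]
print("stats",s[i],c[i].round(1),"hsv",h[q[1],q[0]],"bread",W.round(4),"blade",b[0].round(4),"tcp",o['tool_pos'].round(4),o['ee_rot'].round(3),o['wrist_force'].round(1))
d=W-b[0];print("bread rel blade x,y",(d@b[1]).round(4),(d@b[2]).round(4))
# expected size
t=np.linspace(0,6.28,60);e=proj("scene",np.c_[W[0]+.06*np.cos(t),W[1]+.06*np.sin(t),t*0+z]);print("expected box",np.r_[e.min(0),np.ptp(e,axis=0)].round(1))
E
python3 br.py
```

```text
tool_pos: [0.5055, 0.0094, 0.0604]
ee_rot: [3.141, -0.028, -2.979]
wrist_force: [-1.5, -0.9, -0.2]
tool_pos: [0.5124, 0.0106, 0.0592]
ee_rot: [3.141, -0.022, -2.979]
wrist_force: [-7.7, -1.5, 3.4]
stats [ 193  227   48   43 1614] [216.6 247.7] hsv [ 12 146 199] bread [0.6196 0.0297 0.0205] blade [0.608  0.0262 0.01  ] tcp [0.5124 0.0106 0.0592] [ 3.141 -0.022 -2.979] [-7.7 -1.5  3.4]
bread rel blade x,y 0.0117 0.0016
expected box [192.  226.6  49.1  43.7]
```

```bash
python3 -m pendant '[[-0.2,-0.03,0.1,0.16,-0.99,0,0],[0,0,0.2,0.16,-0.99,0,0],[0,0,0.3,0.16,-0.99,0,0],[0,0,0.4,0.16,-0.99,0,0],[0,0,0.4,0,0,0,0],[0,0,0.5,0,0,0,0],[0,0,0,0,0,0,0],[0,0,0,0,0,0,0]]'
python3 br.py
```

```text
time: 11.65
tool_pos: [0.5125, 0.0104, 0.0792]
ee_rot: [-3.141, 0.054, -2.979]
wrist_force: [-0.4, -1.0, -2.3]
width: 0.0178
finger_force: 30.0
stats [ 191  223   49   43 1673] [214.7 243.7] hsv [ 13 141 197] bread [0.6231 0.0308 0.048 ] blade [0.6115 0.0266 0.0375] tcp [0.5125 0.0104 0.0792] [-3.141  0.054 -2.979] [-0.4 -1.  -2.3]
bread rel blade x,y 0.0126 0.0022
expected box [189.5 222.1  50.4  44.6]
```

```bash
python3 -m pendant '[[0,0,0.7,0,0,0,0],[0,0,1,0,0,0,0],[0,0,1.5,0,0,0,0],[0,0,1.5,0,0,0,0],[0,0,1.5,0,0,0,0],[0,0,1,0,0,0,0],[0,0,0.5,0,0,0,0],[0,0,0,0,0,0,0]]'
python3 br.py
python3 -m pendant '[[0,0,0,0,0,0,0],[0,0,0,0,0,0,0],[0,0,0,0,0,0,0],[0,0,0,0,0,0,0]]'|grep wrist
python3 br.py
python3 - <<'E'
from wp import *
plan([(*STAND,.06-.012,0,.13,0),(*STAND,.06-.012,0,.06,0),(*STAND,.06-.012,0,.02,0)])
E
```

```text
time: 12.5
tool_pos: [0.5125, 0.0104, 0.1567]
ee_rot: [-3.141, 0.054, -2.979]
wrist_force: [-0.4, 0.2, -3.1]
width: 0.0181
finger_force: 30.0
stats [ 163  173   99   81 4410] [208.7 215.3] hsv [ 12 140 202] bread [0.6012 0.0085 0.1256] blade [0.6116 0.0266 0.1151] tcp [0.5125 0.0104 0.1567] [-3.141  0.054 -2.979] [-0.4  0.2 -3.1]
bread rel blade x,y -0.0126 -0.0161
expected box [182.1 193.7  53.2  45. ]
wrist_force: [0.5, -0.3, -1.7]
stats [ 163  173   99   81 4312] [208.9 215.3] hsv [ 12 140 202] bread [0.6001 0.0079 0.1239] blade [0.6108 0.0267 0.1134] tcp [0.5118 0.0105 0.1552] [ 3.141  0.052 -2.979] [ 0.5 -0.3 -1.7]
bread rel blade x,y -0.013 -0.0168
expected box [182.3 193.7  53.1  44.9]
now [0.5119 0.0105 0.1554] [ 3.1414  0.052  -2.9793] [-0.9 -0.1 -2.7]
(0.048, 0, 0.13, 0) pos [ 0.4477 -0.2815  0.177 ] d cm [ -6.42 -29.2    2.16] rot [ -0.08   2.99 -15.8 ]
(0.048, 0, 0.06, 0) pos [ 0.4477 -0.2815  0.107 ] d cm [ 0.  0. -7.] rot [0. 0. 0.]
(0.048, 0, 0.02, 0) pos [ 0.4477 -0.2815  0.067 ] d cm [ 0.  0. -4.] rot [0. 0. 0.]
```

```bash
sed -i 's/h\[...,2\]>105/h[...,2]>150/; s/np.ones((5,5))),cv2.MORPH_OPEN/np.ones((7,7))),cv2.MORPH_OPEN/' br.py; python3 br.py
```

```text
stats [ 185  205   53   45 1874] [210.9 227.1] hsv [ 12 141 204] bread [0.6224 0.0309 0.1241] blade [0.6109 0.0267 0.1136] tcp [0.5119 0.0105 0.1554] [ 3.141  0.052 -2.979] [-0.9 -0.1 -2.7]
bread rel blade x,y 0.0126 0.0023
expected box [183.8 204.7  54.1  46.6]
```

The crispbread sits steadily on the blade, about 12 mm ahead of its centre. I'll carry it to the stand with a gentle ramp.

```bash
python3 -m pendant '[[-0.13,-0.6,0,0,0,-0.32,0],[-0.26,-1.2,0,0,0,-0.65,0],[-0.44,-2,0,0,0,-1.08,0],[-0.62,-2.8,0,0,0,-1.51,0],[-0.7,-3.2,0,0,0,-1.73,0],[-0.75,-3.4,0,0,0,-1.84,0],[-0.75,-3.4,0,0,0,-1.84,0],[-0.7,-3.2,0,0,0,-1.73,0]]'
python3 -m pendant '[[-0.62,-2.8,0,0,0,-1.51,0],[-0.48,-2.2,0,0,0,-1.19,0],[-0.35,-1.6,0,0,0,-0.87,0],[-0.26,-1.2,0,0,0,-0.65,0],[-0.2,-0.9,0,0,0,-0.49,0],[-0.11,-0.5,0,0,0,-0.27,0],[0,0,0,0,0,0,0],[0,0,0,0,0,0,0]]'
python3 br.py
python3 - <<'E'
from wp import *
plan([(*STAND,.06-.012,0,.13,0),(*STAND,.06-.012,0,.08,0)])
E
```

```text
time: 13.85
tool_pos: [0.4675, -0.19, 0.1559]
ee_rot: [-3.141, 0.053, 3.115]
wrist_force: [1.5, -0.4, -2.2]
width: 0.0177
finger_force: 30.0
time: 14.65
tool_pos: [0.4485, -0.2789, 0.1557]
ee_rot: [3.141, 0.052, 3.031]
wrist_force: [0.3, -0.4, -2.7]
width: 0.018
finger_force: 30.0
stats [ 104  135   67   62 2305] [132.1 164.4] hsv [ 13 140 197] bread [ 0.5864 -0.2462  0.1244] blade [ 0.5482 -0.29    0.1139] tcp [ 0.4485 -0.2789  0.1557] [3.141 0.052 3.031] [ 0.3 -0.4 -2.7]
bread rel blade x,y 0.0336 0.0478
expected box [108.  146.4  48.1  37.2]
now [ 0.4485 -0.2789  0.1557] [3.1412 0.0525 3.0312] [-0.3  1.  -2.9]
(0.048, 0, 0.13, 0) pos [ 0.4477 -0.2815  0.177 ] d cm [-0.08 -0.27  2.13] rot [ 0.31  2.99 -0.18]
(0.048, 0, 0.08, 0) pos [ 0.4477 -0.2815  0.127 ] d cm [ 0.  0. -5.] rot [0. 0. 0.]
```

```bash
cat > br2.py <<'E'
# bread over the stand: maximise gradient along the projected rim + colour change to the empty stand
from h import *
from bl import blade
from scipy.optimize import minimize
import sys
o=robot.get_obs();b=blade(o); zt=float(sys.argv[1]) if len(sys.argv)>1 else b[0][2]+.002+.010
im=cv2.cvtColor(imaging.snapshot("scene"),cv2.COLOR_RGB2BGR);cv2.imwrite("pics/last.png",im)
lab=cv2.GaussianBlur(im,(3,3),.7).astype(float); ref=cv2.imread("pics/scene0.png").astype(float)
t=np.linspace(0,2*np.pi,180)
def samp(W,r):
    q=proj("scene",np.c_[W[0]+r*np.cos(t),W[1]+r*np.sin(t),t*0+zt]).astype(np.float32)
    return cv2.remap(lab.astype(np.float32),q[:,:1],q[:,1:],cv2.INTER_LINEAR)[:,0]
def score(W): return np.linalg.norm(samp(W,.0625)-samp(W,.0565),axis=1).clip(0,60).mean()
g=b[0]+.0115*b[1]; best=max(((score(g[:2]+[dx,dy]),dx,dy) for dx in np.arange(-.03,.0301,.0015) for dy in np.arange(-.03,.0301,.0015)))
W=np.array([*(g[:2]+best[1:]),zt]);d=W-b[0]
print("score",best,"at guess",score(g[:2]),"bread",W.round(4),"rel blade",(d@b[1]).round(4),(d@b[2]).round(4),"blade",b[0].round(4),o['wrist_force'].round(1))
E
python3 br2.py
```

```text
score (np.float32(53.581642), np.float64(2.7755575615628914e-17), np.float64(0.0030000000000000304)) at guess 33.116432 bread [ 0.5597 -0.2882  0.1259] rel blade 0.0118 0.003 blade [ 0.5483 -0.2899  0.1139] [-0.3  1.  -2.9]
```

```bash
python3 -m pendant '[[0,-0.05,-0.3,0,0.5,0,0],[0,-0.1,-0.5,0.1,0.5,-0.05,0],[0,-0.1,-0.6,0.1,0.5,-0.05,0],[0,-0.05,-0.6,0.1,0.5,-0.05,0],[0,0,-0.5,0,0.5,0,0],[0,0,-0.4,0,0.5,0,0],[0,0,0,0,0,0,0],[0,0,0,0,0,0,0]]'
python3 br2.py
python3 - <<'E'
from wp import *
plan([(*STAND,.06-.012,0,.06,0),(*STAND,.06-.012,0,.042,0),(*STAND,.06-.012,0,.03,0)])
E
```

```text
time: 15.55
tool_pos: [0.4484, -0.2825, 0.1266]
ee_rot: [-3.141, -0.0, 3.028]
wrist_force: [-1.2, -0.6, -2.0]
width: 0.0177
finger_force: 30.0
score (np.float32(51.161274), np.float64(-0.0014999999999999736), np.float64(0.004500000000000032)) at guess 31.907576 bread [ 0.5557 -0.2905  0.0916] rel blade 0.0095 0.0043 blade [ 0.5457 -0.2937  0.0796] [-1.2 -0.6 -2. ]
now [ 0.4485 -0.2826  0.1269] [-3.1407e+00  2.0000e-04  3.0276e+00] [-0.7 -0.1 -3.1]
(0.048, 0, 0.06, 0) pos [ 0.4477 -0.2815  0.107 ] d cm [-0.07  0.11 -1.99] rot [0.05 0.01 0.03]
(0.048, 0, 0.042, 0) pos [ 0.4477 -0.2815  0.089 ] d cm [ 0.   0.  -1.8] rot [0. 0. 0.]
(0.048, 0, 0.03, 0) pos [ 0.4477 -0.2815  0.077 ] d cm [ 0.   0.  -1.2] rot [0. 0. 0.]
```

```bash
python3 -m pendant '[[0,0.05,-0.5,0,0,0,0],[0,0,-0.7,0,0,0,0],[0,0,-0.7,0,0,0,0],[0,0,-0.5,0,0,0,0],[0,0,-0.3,0,0,0,0],[0,0,0,0,0,0,0]]'|egrep 'pos|wrist'
python3 -m pendant '[[0,0,-0.3,0,0,0,0],[0,0,-0.3,0,0,0,0],[0,0,-0.3,0,0,0,0],[0,0,0,0,0,0,0],[0,0,0,0,0,0,0]]'|egrep 'pos|wrist'
python3 br2.py .055
python3 -m pendant '[[0,0,-0.4,0,0,0,0],[0,0,-0.4,0,0,0,0],[0,0,-0.4,0,0,0,0],[0,0,0,0,0,0,0],[0,0,0,0,0,0,0]]'|egrep 'pos|wrist'
python3 br2.py .055
python3 - <<'E'
from wp import *
plan([(*STAND,.048,0,.03,0)])
E
```

```text
tool_pos: [0.4479, -0.2818, 0.0989]
wrist_force: [0.2, -0.6, -1.8]
tool_pos: [0.4485, -0.2822, 0.0909]
wrist_force: [-0.2, 0.2, -2.0]
score (np.float32(43.495853), np.float64(-0.004499999999999976), np.float64(2.7755575615628914e-17)) at guess 40.13443 bread [ 0.5528 -0.2947  0.055 ] rel blade 0.007 -0.0005 blade [ 0.5459 -0.2934  0.0439] [-0.2  0.2 -2. ]
tool_pos: [0.4482, -0.282, 0.0784]
wrist_force: [-1.0, -0.0, -1.3]
score (np.float32(44.77325), np.float64(-0.002999999999999975), np.float64(2.7755575615628914e-17)) at guess 42.289406 bread [ 0.5539 -0.2945  0.055 ] rel blade 0.0085 -0.0004 blade [ 0.5455 -0.2932  0.0313] [-1.  -0.  -1.3]
now [ 0.4483 -0.2821  0.0787] [-3.1409e+00 -2.0000e-04  3.0276e+00] [-0.5 -0.1 -2.2]
(0.048, 0, 0.03, 0) pos [ 0.4477 -0.2815  0.077 ] d cm [-0.06  0.05 -0.17] rot [ 0.04 -0.01  0.03]
```

The crispbread stayed put while the blade dropped a further 12 mm, so it is resting on the rails about 3 mm from the stand's centre. Now I'll draw the blade out.

```bash
python3 -m pendant '[[-0.7,0.08,-0.1,0,0,0,0],[-1.5,0.17,0,0,0,0,0],[-2,0.23,0,0,0,0,0],[-2.5,0.28,0,0,0,0,0],[-2.5,0.28,0,0,0,0,0],[-2.5,0.28,0,0,0,0,0],[-2.5,0.28,0,0,0,0,0],[-2,0.23,0,0,0,0,0]]'
python3 -m pendant '[[-1,0.12,0,0,0,0,0],[0,0,0,0,0,0,0],[0,0,1,0,0,0,0],[0,0,2,0,0,0,0],[0,0,2.5,0,0,0,0],[0,0,1.5,0,0,0,0],[0,0,0,0,0,0,0]]'
sed -i 's/^g=.*; best/g=np.array([.554,-.2945]); best/' br2.py; python3 br2.py .055
python3 - <<'E'
from wp import *
MAT=((.561,.300),-12.7)
plan([(*MAT,.06,0,.104,0),(*MAT,.06,0,.004,0)])
E
```

```text
time: 18.1
tool_pos: [0.2848, -0.2634, 0.0777]
ee_rot: [-3.14, -0.0, 3.027]
wrist_force: [-0.9, 0.1, -1.2]
width: 0.0178
finger_force: 30.0
time: 18.8
tool_pos: [0.2784, -0.2643, 0.1512]
ee_rot: [-3.136, 0.005, 3.029]
wrist_force: [-0.0, 0.5, -1.5]
width: 0.0182
finger_force: 30.0
score (np.float32(44.071632), np.float64(2.7755575615628914e-17), np.float64(-0.0014999999999999736)) at guess 43.650864 bread [ 0.554 -0.296  0.055] rel blade 0.1789 0.0001 blade [ 0.376  -0.2756  0.1046] [-0.   0.5 -1.5]
now [ 0.2777 -0.2635  0.1493] [-3.1385e+00  2.5000e-03  3.0285e+00] [-0.3 -0.7 -2. ]
(0.06, 0, 0.104, 0) pos [0.4654 0.3215 0.151 ] d cm [18.77 58.5   0.17] rot [ 0.2   0.11 -6.22]
(0.06, 0, 0.004, 0) pos [0.4654 0.3215 0.051 ] d cm [  0.   0. -10.] rot [0. 0. 0.]
```

```bash
python3 -m pendant '[[0.48,1.5,0,0,0,-0.39,0],[0.96,3,0,0,0,-0.39,0],[1.28,4,0,0,0,-0.39,0],[1.38,4.3,0,0,0,-0.39,0],[1.38,4.3,0,0,0,-0.39,0],[1.38,4.3,0,0,0,-0.39,0],[1.38,4.3,0,0,0,-0.39,0],[1.38,4.3,0,0,0,-0.39,0]]' | tail -5
python3 -m pendant '[[1.38,4.3,0,0,0,-0.39,0],[1.38,4.3,0,0,0,-0.39,0],[1.38,4.3,0,0,0,-0.39,0],[1.38,4.3,0,0,0,-0.39,0],[1.38,4.3,0,0,0,-0.39,0],[1.12,3.5,0,0,0,-0.39,0],[0.71,2.2,0,0,0,-0.39,0],[0.42,1.3,0,0,0,-0.39,0]]' |tail -5
python3 -m pendant '[[0,0,0,0,0,0,0],[0,0,0,0,0,0,0]]'|tail -4
python3 - <<'E'
from wp import *
from h import *
from bl import *
MAT=((.561,.300),-12.7)
plan([(*MAT,.06,0,.014,0)])
# brightness inside / outside predicted blade outline, scene+top, for droop candidates
o=robot.get_obs()
for n in("scene","top"):
    im=imaging.snapshot(n).astype(np.float32);ch=im[...,2]
    for d in(-.06,-.03,0,.03,.06):
        b=blade(o,droop=d); q=proj(n,corners(b)); m=np.zeros(ch.shape,np.uint8);cv2.fillConvexPoly(m,(q*16).round().astype(int),1,shift=4)
        r=cv2.dilate(m,np.ones((5,5)))-m; print(n,d,ch[m>0].mean().round(1),ch[r>0].mean().round(1))
E
```

```text
tool_pos: [0.3723, 0.0397, 0.1467]
ee_rot: [-3.141, -0.001, 2.974]
wrist_force: [0.7, -0.9, -1.9]
width: 0.0175
finger_force: 30.0
tool_pos: [0.4635, 0.3244, 0.1455]
ee_rot: [-3.139, -0.003, 2.921]
wrist_force: [-0.0, -0.2, -2.2]
width: 0.0179
finger_force: 30.0
ee_rot: [-3.139, -0.001, 2.919]
wrist_force: [0.1, 0.1, -1.5]
width: 0.0176
finger_force: 30.0
now [0.4636 0.3217 0.1469] [-3.1391e+00 -1.3000e-03  2.9187e+00] [ 0.1  0.1 -1.5]
(0.06, 0, 0.014, 0) pos [0.4654 0.3215 0.061 ] d cm [ 0.18 -0.01 -8.59] rot [ 0.12 -0.11  0.07]
scene -0.06 204.2 111.5
scene -0.03 203.9 104.6
scene 0 204.9 101.6
scene 0.03 205.2 101.6
scene 0.06 204.3 100.2
top -0.06 231.6 105.5
top -0.03 236.0 99.8
top 0 239.5 94.0
top 0.03 242.7 97.8
top 0.06 242.1 105.2
```

```bash
python3 -m pendant '[[0.15,0,-1.5,0,0,0,0],[0,0,-2,0,0,0,0],[0,0,-2,0,0,0,0],[0,0,-1.7,0,0,0,0],[0,0,-1,0,0,0,0],[0,0,-0.4,0,0,0,0],[0,0,0,0,0,0,0]]'|egrep 'pos|wrist'
for i in 1 2 3; do python3 -m pendant '[[0,0,-0.2,0,0,0,0],[0,0,0,0,0,0,0]]' | egrep 'pos|wrist_f'; done
```

```text
tool_pos: [0.4653, 0.3219, 0.0612]
wrist_force: [1.0, 0.0, -1.8]
tool_pos: [0.466, 0.3227, 0.0605]
wrist_force: [-0.6, 0.2, -0.8]
tool_pos: [0.4656, 0.3225, 0.0579]
wrist_force: [0.1, -0.5, -0.6]
tool_pos: [0.4657, 0.3225, 0.0557]
wrist_force: [0.3, 0.0, -1.0]
```

```bash
for i in 1 2 ; do python3 -m pendant '[[0,0,-0.1,0,0,0,0],[0,0,0,0,0,0,0],[0,0,0,0,0,0,0]]' | egrep 'pos|wrist_f'; done
python3 -m pendant '[[0,0,-0.1,0,0,0,0],[0,0,0,0,0,0,0],[0,0,0,0,0,0,0]]' | egrep 'pos|wrist_f'
```

```text
tool_pos: [0.4657, 0.3226, 0.0551]
wrist_force: [-1.6, 0.2, 1.2]
tool_pos: [0.4657, 0.3227, 0.0551]
wrist_force: [-3.0, -1.2, 5.8]
tool_pos: [0.4657, 0.3227, 0.0551]
wrist_force: [-4.4, -1.3, 8.8]
```

```bash
python3 -m pendant '[[0,0,0.2,0,0,0,0],[0,0,-0.1,-0.15,-0.68,0,0],[0,0,-0.15,-0.15,-0.68,0,0],[0,0,0,0,0,0,0],[0,0,0,0,0,0,0]]' | egrep 'pos|wrist_f'
for i in 1 2; do python3 -m pendant '[[0,0,-0.1,0,0,0,0],[0,0,0,0,0,0,0],[0,0,0,0,0,0,0]]' | egrep 'pos|wrist_f'; done
```

```text
tool_pos: [0.4653, 0.3228, 0.0541]
wrist_force: [-4.4, -0.9, 9.6]
tool_pos: [0.4653, 0.3229, 0.0541]
wrist_force: [-6.7, -1.7, 14.7]
tool_pos: [0.4653, 0.3229, 0.054]
wrist_force: [-8.0, -2.9, 17.7]
```

```bash
for i in 1 2 3; do python3 -m pendant '[[0,0,0.12,0,0,0,0],[0,0,0,0,0,0,0],[0,0,0,0,0,0,0]]' | egrep 'pos|wrist_f'; done
```

```text
tool_pos: [0.4653, 0.3229, 0.054]
wrist_force: [-5.2, -1.2, 12.4]
tool_pos: [0.4654, 0.3228, 0.0542]
wrist_force: [-4.0, -1.3, 7.6]
tool_pos: [0.4654, 0.3228, 0.0542]
wrist_force: [-2.4, 0.6, 4.5]
```

Nearly unloaded, so I'll release.

```bash
python3 -m pendant '[[0,0,0.08,0,0,0,0.05],[0,0,0,0,0,0,0.15],[0,0,0,0,0,0,0.25],[0,0,0,0,0,0,0.35],[0,0,0,0,0,0,0.5],[0,0,0,0,0,0,0.6],[0,0,0,0,0,0,0.6],[0,0,0,0,0,0,0.6]]'
python3 -m pendant '[[0,0,0,0,0,0,0.6],[0,0,1,0,0,0,0.6],[0,0,2,0,0,0,0.6],[0,0,3,0,0,0,0.6],[0,0,4,0,0,0,0.6],[0,0,4,0,0,0,0.6],[-3,-3,1,0,0,0,0.6],[-4,-4,0,0,0,0,0.6]]'
python3 -m pendant '[[-3,-4,0,0,0,0,0.6],[0,-4,0,0,0,0,0.6],[0,-4,0,0,0,0,0.6],[0,-4,0,0,0,0,0.6],[0,-4,0,0,0,0,0.6],[0,0,0,0,0,0,0.6],[0,0,0,0,0,0,0.6]]'
python3 br2.py .055
python3 - <<'E'
from h import *
from scipy.optimize import minimize
tot={}
ims={n:cv2.GaussianBlur(imaging.snapshot(n)[...,2].astype(np.float32),(3,3),.7) for n in("scene","top")}
def sc(p,n):
    x,y,a=p;c,s=np.cos(a),np.sin(a);z=.006;A=[]
    for e in(-.003,.003):
        L,H=.06+e,.028+e;k=np.linspace(-1,1,40)
        B=np.r_[np.c_[k*.05,k*0+H],np.c_[k*.05,k*0-H],np.c_[k*0+L,k*.022]]
        q=proj(n,np.c_[x+c*B[:,0]-s*B[:,1],y+s*B[:,0]+c*B[:,1],B[:,0]*0+z]).astype(np.float32)
        A.append(cv2.remap(ims[n],q[:,:1],q[:,1:],1)[:,0])
    return (A[0]-A[1]).clip(-80,80).mean()
for n in ims:
    best=max((sc((x,y,a),n),x,y,a) for x in np.arange(.535,.59,.002) for y in np.arange(.275,.33,.002) for a in np.arange(-.30,-.14,.02))
    print(n,np.round(best,3),"mat",ray(n,[{"top":(214.0,188.4),"scene":(324.5,288.2)}[n]],.004).round(4))
o=robot.get_obs();print(o['time'],o['tool_pos'])
E
```

```text
time: 25.75
tool_pos: [0.4655, 0.3223, 0.0545]
ee_rot: [-3.141, 0.024, 2.919]
wrist_force: [0.3, 0.3, 0.5]
width: 0.0559
finger_force: 0.0
time: 26.55
tool_pos: [0.4016, 0.2576, 0.2084]
ee_rot: [3.138, 0.03, 2.92]
wrist_force: [0.2, -0.3, 0.0]
width: 0.0562
finger_force: 0.0
time: 27.25
tool_pos: [0.3703, 0.0567, 0.2054]
ee_rot: [3.141, 0.026, 2.916]
wrist_force: [0.0, -0.0, 0.5]
width: 0.0564
finger_force: 0.0
score (np.float32(44.087383), np.float64(-0.0014999999999999736), np.float64(2.7755575615628914e-17)) at guess 43.65411 bread [ 0.5525 -0.2945  0.055 ] rel blade 0.1542 -0.3016 blade [0.467  0.0345 0.161 ] [ 0.  -0.   0.5]
scene [76.081  0.563  0.301 -0.22 ] mat [[0.5617 0.3    0.004 ]]
top [80.     0.565  0.301 -0.22 ] mat [[0.5568 0.2967 0.004 ]]
27.4 [0.37018648 0.05818454 0.2049054 ]
```

```bash
python3 -c "
from bench import robot;print(robot.close_job())"
```

```text
the job is handed in; nothing more can be done
None
```

The job is handed in at about 27 s of the 69 s allowed: by camera measurement, the crispbread rests on both rails about 5 mm from the stand's centre, and the released spatula lies on the mat within about 10 mm of its middle; no verdict came back.

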